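# Shut the draught shield and tare the carat balance

### The job

Get the carat balance ready for weighing stones: with the fingertips, swing the open lid of the draught shield gently down until it is fully shut, then press the tare key (the wide bar key) and let it spring back. Push only, never grip or lift anything; do not press the two small round keys, do not shift the dish on the pan, and leave the bottle, tweezers and loupe where they lie.

Things in the scene. Friction and masses are not known exactly. Their poses are not given: they have to be found in the camera images.
- balance: Carat balance, white, 270 mm deep (own x), 180 wide (y), fixed; origin: centre of underside, at bench height. Its front faces its -x, towards the robot; y to the robot's left; yaw up to 0.3 rad. Front: key panel sloping from 30 mm high (x = -135) to 58 (x = -30), 0.261 rad. Rear, 58 high: clear-walled draught shield, x 0 to 125, y -65 to 65, walls 4 mm, open top at height 128, under the lid.
- lid (a joint): Lid angle, rad: 0 = shut, level; grows as it swings up and back; 1.57 upright, stop 1.75; starts at 0.9 to 1.6. Flat plate, grey frame, clear flush middle: 133 mm from hinge to front edge, 136 wide, 8 thick, 0.16 kg, with a finger tab (11 by 44 by 5 mm) at the middle of the front edge. Stiff hinge along the balance's y: it stays where left, takes 1 to 3 N at the edge and does not spring back.
- lid_hinge (a point): Middle of the lid's hinge axis, at the back of the shield: balance's x = +129 mm, y = 0, 128 mm above the bench. That is the level of the lid's underside when shut; the lid's outer (upper) face lies 8 mm off the axis.
- lid_edge (a point): Middle of the lid's front edge on its outer face (the face that is on top when shut, and looks to the back when the lid is upright), 133 mm from the hinge along the lid. Moves with the lid; 136 mm above the bench when shut.
- tare_key (a joint): Travel of the tare key, m: 0 = up, 0.004 = fully down. It moves square to the sloping panel. Spring: 0.8 N to start, 4 N fully down; it springs back by itself. It counts as pressed beyond about 0.0025.
- tare_key_top (a point): Centre of the top of the tare key: the only wide key, a black bar 46 mm (balance's y) by 16 mm, 6 mm proud of the panel, at the right end of the key row as the robot sees it (balance's x = -108, y = -45 mm). The point's z is the outward normal of the panel, leaning 0.261 rad from vertical towards the balance's -x.
- unit_key (a joint): Travel of the small round key in the middle of the key row, m: 0 = up, 0.004 = down. Not to be pressed.
- unit_key_top (a point): Centre of the top of the small round unit key, 15 mm across, balance's y = +22 mm.
- power_key (a joint): Travel of the small round key at the left end of the key row, m: 0 = up, 0.004 = down. Not to be pressed.
- power_key_top (a point): Centre of the top of the small round power key, 15 mm across, balance's y = +60 mm.
- pan (a point): Centre of the top of the round steel weighing pan (80 mm across) inside the draught shield, 68 mm above the bench.
- dish: Small loose aluminium weighing dish, 56 mm across, 13 mm high, standing on the pan; origin: centre of its underside. To stay as it is.
- bottle: White plastic bottle, 48 mm across, 105 mm high, standing beside the balance, left or right; origin: centre of its underside. A bystander.
- tweezers: Steel stone tweezers, 150 mm long, 14 mm wide, 8 mm high, lying beside the balance's front on the robot's right; origin: middle, underside. A bystander.
- loupe: Folding loupe, 70 mm long, 26 mm wide, 15 mm high, lying beside the balance, left or right; origin: middle, underside. A bystander.
Mind the look-alikes: they are no part of the job. What is meant by the dish is not yellow, and is the smaller of those in its own colour.

How it is judged:
By the outcome, as a careful person would: the job done as asked, in the order asked, and still so for the second after the job is handed in, with the robot touching nothing.
It also fails if it takes over 42 s, if anything falls off the work surface, if the arm or the gripper's body presses on something with over 40 N, if the wrist force passes 120 N, or if a joint passes its speed limit or range.

### The arm

A 6-joint arm with a two-finger parallel gripper is mounted at the origin on the work surface. World frame = base frame: x ahead of the robot, y to its left, z up, the work surface at z = 0. Lengths are in m, angles in rad, forces in N, time in s.
With the tool pointing down it reaches from about 0.275 to 0.825 m from the base axis. Payload 4.9 kg.
Tool frame: the origin (TCP) lies midway between the tips of the shut fingers; the grasp point (between the pads) lies 19 mm behind it; z points along the fingers, y is the line along which they close (so a half turn about z gives the same grasp; the last joint's range is limited). The gripper opens to 85 mm and grips with 20 to 120 N. Pads are 22 mm wide; open, the fingers measure 114 mm over their backs; the gripper's body (76 mm by 85 mm) begins 54 mm behind the grasp point. The pads swing forward as they close: fully open they stand 13 mm farther back than shut.
Start: joints at [-1.314, 0.326, -0.193, 1.052, 0, 1.437], TCP at [0.21, -0.509, 0.231] pointing down, gripper open.
Joint ranges: [-2.65, 2.65], [-0.97, 1.79], [-1.3, 1.35], [-1.93, 2.1], [-1.47, 1.37], [-3.14, 3.14]. Speed limits (rad/s): [2.57, 2.57, 3.14, 3.14, 3.14, 3.14].

### API

Orientations are given as a 3x3 rotation matrix whose columns are the frame's x, y, z axes.
In Python, from bench import r, eyes gives the robot as it stands.
- The arm moves only by the tool carry_out, never from a script. Its argument "moves" is text: rows parted by semicolons, each of 5 numbers parted by spaces: the finger opening in mm, from 0 to 85.4, then the shift along the tool's x, y, z each as a share of 400 mm, from -1 to 1, then the turn about the tool's z as a share of 90 degrees, from -1 to 1. A call has 1 to 20 rows; each row is the pose to reach, as a shift and turn from the pose commanded when the call began, along the tool's axes at that moment; what a row does not reach only later rows make up. A row lasts 1/12 s, in which the tool goes at most 41.7 mm and 7.16 degrees, less where a joint would pass 70% of its speed; a pose out of reach is approached as far as the arm can. A call with a number of a shift or a turn outside -1 to 1 is refused whole. A call with a gripper value outside its range is refused whole. The fingers move at their own pace and stop on an object; "newtons" is the grip in N (left out, the last holds). Time passes only in rows, so rows that repeat a pose let the fingers close. It gives the time, the measured TCP pose, the force, the opening and the grip force at its end, in the units of the state.
- r.state(): the state, without advancing time (a new reading comes with each control period).
- eyes.get_image(name): name is "side" or "top"; returns a dict with "color" (480x640x3 uint8, red, green, blue), "range_z" (480x640 float32, m along the optical axis (not along the pixel's ray), 0 where there is no reading), "mtx" (3x3 intrinsics, pixels), "origin" and "rotation" of the camera in the world. Camera axes: x right, y up, looking along -z (the intrinsics and any distortion apply to the point x, -y, -z); pixel columns grow to the right and rows downward; lengths in m; the calibration is good to about 2 mm. A picture is of the moment at which its call begins.
- r.job_done(): hands the job in; it is judged then, once.
Trained networks look in the newest picture that a camera, given by its name, has taken for a name from the list of things; names that differ only in an ending like _2 or _b are one class to them, and where a whole thing is asked for, a point or a joint stands for the part that bears it (a point fixed in the world has none). Each returns a list of dicts, best first, with "p" (0 to 1); they miss things now and then, are a little off and sometimes report something else, mostly with a low value. They report only what shows in the picture. A call takes as long as a camera call. They do not tell look-alikes from the thing itself.
- eyes.find_in(query, camera): "centre" ([x, y, z] in m, in world coordinates, good to about 4 mm: the middle of the surface that is visible of it).
- eyes.cut_out(query, camera): "pixels" (480x640 bool, what is visible of it).
- eyes.mark_of(query, camera): "centre" ([x, y, z] in m, in world coordinates, good to about 4 mm: a listed point, or the origin of a listed thing).
The state is a dict: "time_s": time; "joint_pos": joint angles; "joint_velocities": joint speeds; "joint_torque": joint torques, N m; "tcp_pos": TCP position; "ee_rot": TCP orientation; "ft_force": force on the tool from outside, world axes, zero at the start; "torque": the same for the moment, N m; "opening": finger opening in m; "grasp_force": force on a finger pad.
Only numpy, scipy, OpenCV 4.12 (cv2) and the standard library are available. Lean on these libraries where they do the work, as an engineer would, in place of code of your own. Each camera call takes 0.05 s, during which the arm holds its last target. There are 200 camera calls.

## Working session

There is one attempt and no reset: what is moved stays moved. The work goes in short steps, Python scripts to look and compute and a tool call to move; the robot and the scene stay as the last step left them, time stands still between calls to the robot, and variables do not carry over. Pictures are saved under pics/ and viewed, at most 10 in all, crops included, and the job is handed in when it is done.

Besides the shell and the picture viewer there is one more tool, called as a command line: name --argument value ..., lists and objects as JSON in quotes. carry_out: Moves the arm, as the interface text tells. Shift numbers are shares of 400 mm and turn numbers shares of 90 degrees, none past 1 either way. Its arguments: {"type":"object","properties":{"moves":{"type":"string"},"newtons":{"type":"number"}},"required":["moves"]}

```bash
mkdir -p pics; python3 - <<'E'
from bench import r, eyes
import cv2,numpy as np
for c in("side","top"):
    im=eyes.get_image(c); cv2.imwrite(f"pics/{c}0.png",im["color"][:,:,::-1])
    print(c,im["origin"].round(3),im["rotation"].round(3).tolist(),im["mtx"].round(1).tolist())
    for q in("lid_hinge","lid_edge","tare_key_top","unit_key_top","power_key_top","pan","balance","bottle","loupe","tweezers","dish"):
        print(q,[(np.round(d["centre"],3).tolist(),round(d["p"],2)) for d in eyes.mark_of(q,c)[:3]])
s=r.state();print(s["time_s"],s["tcp_pos"],s["ee_rot"],s["ft_force"])
E
```

```text
side [0.429 0.762 0.534] [[-0.978, 0.119, -0.169], [-0.206, -0.491, 0.846], [0.018, 0.863, 0.505]] [[473.7, 0.0, 326.4], [0.0, 473.7, 232.7], [0.0, 0.0, 1.0]]
lid_hinge [([0.672, 0.092, 0.122], 0.82)]
lid_edge [([0.675, 0.092, 0.256], 0.76)]
tare_key_top [([0.437, 0.06, 0.046], 0.74)]
unit_key_top [([0.434, 0.127, 0.045], 0.51)]
power_key_top [([0.438, 0.162, 0.04], 0.46)]
pan [([0.604, 0.096, 0.07], 0.62)]
balance [([0.545, 0.098, 0.003], 0.88)]
bottle [([0.562, -0.084, -0.002], 0.96)]
loupe [([0.576, 0.281, -0.0], 0.8)]
tweezers [([0.429, -0.072, -0.003], 0.9)]
dish [([0.608, 0.089, 0.068], 0.68), ([0.67, 0.262, 0.002], 0.66), ([0.606, 0.097, 0.065], 0.17)]
top [0.483 0.069 1.179] [[-0.007, 0.999, -0.054], [-1.0, -0.007, 0.0], [0.0, 0.054, 0.999]] [[621.1, 0.0, 318.8], [0.0, 621.1, 237.7], [0.0, 0.0, 1.0]]
lid_hinge [([0.675, 0.087, 0.127], 0.98)]
lid_edge [([0.672, 0.09, 0.258], 0.56)]
tare_key_top [([0.429, 0.062, 0.041], 0.81), ([0.563, -0.084, 0.001], 0.24)]
unit_key_top [([0.434, 0.129, 0.04], 0.53)]
power_key_top [([0.579, 0.282, -0.001], 0.51), ([0.439, 0.164, 0.042], 0.48)]
pan [([0.609, 0.093, 0.071], 0.73)]
balance [([0.542, 0.099, -0.002], 0.87)]
bottle [([0.565, -0.086, 0.001], 0.85)]
loupe [([0.578, 0.282, 0.0], 0.83), ([0.565, -0.083, -0.0], 0.26)]
tweezers [([0.423, -0.072, -0.005], 0.79), ([0.672, 0.089, 0.127], 0.54)]
dish [([0.61, 0.092, 0.07], 0.85), ([0.669, 0.264, 0.005], 0.71), ([0.68, -0.09, 0.003], 0.62)]
1.2 [ 0.20953672 -0.50853907  0.23126203] [[ 9.24599376e-01  3.80940932e-01  7.72718610e-06]
 [ 3.80940932e-01 -9.24599376e-01  9.94891641e-06]
 [ 1.09345009e-05 -6.25516042e-06 -1.00000000e+00]] [-0.10221338  0.43814406  0.73502422]
```

View pics/side0.png

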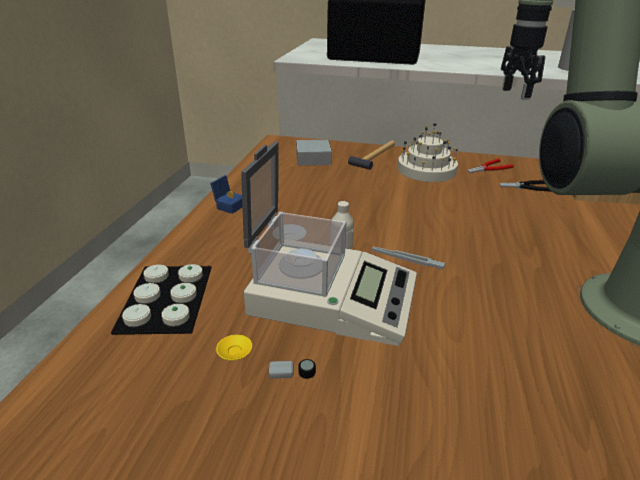

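View pics/top0.png

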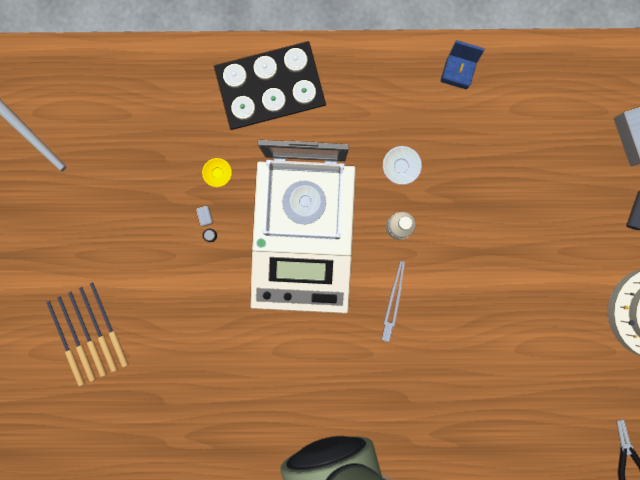

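The pictures show the balance with the lid nearly upright (top view, edge near row 150, columns 260–348; about 1.5 rad). Yaw is about -0.055. The tare key is at top (325,298). The yellow bowl and the larger bowl beside the balance are look-alikes; the real dish is on the pan at top (304,201). I'll go up and over, fingers shut, to behind the lid.

carry_out --moves "0 0 0 -0.12 0; 0 0 0 -0.25 0; 0 0.87 -0.45 -0.25 0.284; 0 0.87 -0.45 -0.25 0.284; 0 0.87 -0.45 -0.25 0.284; 0 0.87 -0.45 -0.25 0.284; 0 0.87 -0.45 -0.25 0.284; 0 0.87 -0.45 -0.25 0.284; 0 0.87 -0.45 -0.25 0.284; 0 0.87 -0.45 -0.25 0.284; 0 0.87 -0.45 -0.25 0.284; 0 0.87 -0.45 -0.25 0.284; 0 0.87 -0.45 -0.25 0.284; 0 0.87 -0.45 -0.25 0.284"

```text
time_s: 2.37
tcp_pos: [0.4633, -0.2085, 0.3313]
ee_rot: [[0.999, -0.052, -0.0], [-0.052, -0.999, -0.0], [-0.0, 0.0, -1.0]]
ft_force: [-0.8, -1.0, -0.1]
opening: -0.0
grasp_force: 0.0
```

carry_out --moves "0 0.61 -0.774 0 0; 0 0.61 -0.774 0 0; 0 0.61 -0.774 0 0; 0 0.61 -0.774 0 0; 0 0.61 -0.774 0 0; 0 0.61 -0.774 0 0; 0 0.61 -0.774 0 0; 0 0.61 -0.774 0 0; 0 0.61 -0.774 0 0; 0 0.61 -0.774 0 0; 0 0.61 -0.774 0 0; 0 0.61 -0.774 0 0; 0 0.61 -0.774 0 0; 0 0.61 -0.774 0 0"

```text
time_s: 3.53
tcp_pos: [0.7225, 0.0647, 0.3319]
ee_rot: [[1.0, -0.018, 0.0], [-0.018, -1.0, 0.015], [-0.0, -0.015, -1.0]]
ft_force: [-0.4, -0.5, -0.9]
opening: 0.0001
grasp_force: 0.0
```

```bash
python3 - <<'E'
from bench import r, eyes
import cv2,numpy as np
s=r.state();print(s["tcp_pos"],s["ft_force"],s["joint_pos"])
im=eyes.get_image("side"); cv2.imwrite("pics/side1.png",cv2.resize(im["color"][100:340,160:480,::-1],None,fx=2.5,fy=2.5)[:600,:800])
for q in("lid_hinge","lid_edge"): print(q,[(np.round(d["centre"],3).tolist(),round(d["p"],2)) for d in eyes.mark_of(q,"side")[:3]])
# lid sweep in tool axes shares relative to start pose (behind): targets
H=np.array([.674,.0905,.128]); a=-.052; bx=np.array([np.cos(a),np.sin(a),0])
for t in np.arange(1.6,-.01,-.1):
    d=.118; C=H+bx*(-d*np.cos(t)+.008*np.sin(t)+.011)+[0,0,d*np.sin(t)+.008*np.cos(t)]
    e=s["ee_rot"].T@(C-s["tcp_pos"])/.4
    print(round(t,1),e.round(3))
E
```

```text
[0.72249523 0.06470823 0.33185734] [-0.37839774 -0.4701732  -0.94307094] [-0.01878582  0.67176406  0.61800009  1.51730487  0.01537835  3.14038737]
lid_hinge [([0.675, 0.093, 0.126], 0.6)]
lid_edge [([0.673, 0.09, 0.257], 0.8)]
1.6 [-0.066 -0.057  0.216]
1.5 [-0.096 -0.058  0.215]
1.4 [-0.125 -0.059  0.217]
1.3 [-0.154 -0.06   0.221]
1.2 [-0.183 -0.061  0.228]
1.1 [-0.211 -0.062  0.239]
1.0 [-0.237 -0.062  0.252]
0.9 [-0.262 -0.063  0.267]
0.8 [-0.286 -0.064  0.285]
0.7 [-0.307 -0.064  0.305]
0.6 [-0.327 -0.064  0.328]
0.5 [-0.344 -0.065  0.352]
0.4 [-0.359 -0.065  0.377]
0.3 [-0.371 -0.065  0.404]
0.2 [-0.38  -0.065  0.433]
0.1 [-0.386 -0.064  0.461]
-0.0 [-0.39  -0.064  0.491]
```

carry_out --moves "0 0 0 0 -1; 0 0 0 0 -1; 0 0 0 0 -1; 0 0 0 0 -1; 0 0 0 0 -1; 0 0 0 0 -1; 0 0 0 0 -1; 0 0 0 0 -1; 0 0 0 0 -1; 0 0 0 0 -1; 0 0 0 0 -1; 0 0 0 0 -1; 0 0 0 0 -1; 0 0 0 0 -1"

```text
time_s: 4.85
tcp_pos: [0.7228, 0.066, 0.3319]
ee_rot: [[0.015, 1.0, 0.001], [1.0, -0.015, 0.016], [0.016, 0.0, -1.0]]
ft_force: [-0.9, 0.1, 0.0]
opening: 0.0001
grasp_force: 0.0
```

View pics/side1.png

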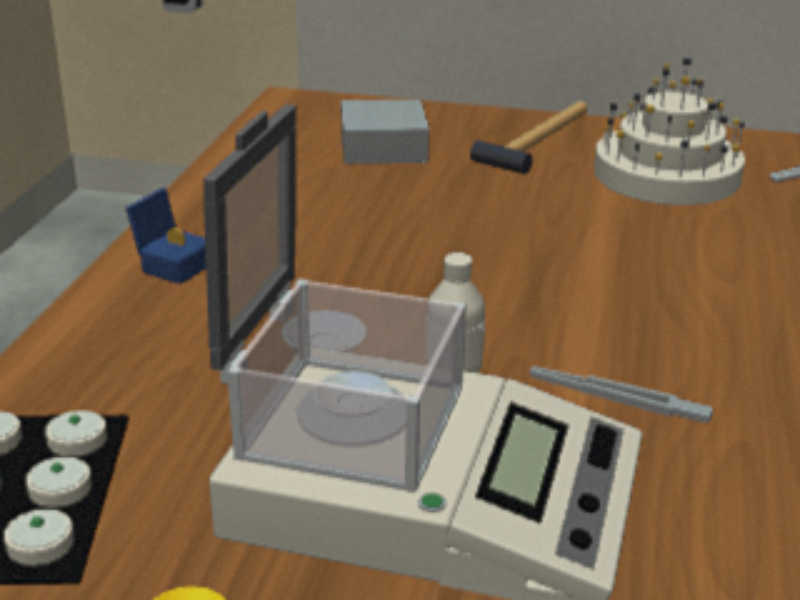

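The picture shows the lid upright (edge at crop (250,130)), with nothing behind it and the gripper above the crop.

carry_out --moves "0 0.055 0 0 -0.975; 0 0.055 0 0 -0.975; 0 0.055 0 0 -0.975; 0 0.055 0 0 -0.975; 0 0.055 0 0 -0.975; 0 0.055 0 0 -0.975; 0 0.055 0 0 -0.975; 0 0.055 0 0 -0.975; 0 0.055 0 0 -0.975; 0 0.055 0 0 -0.975; 0 0.055 0 0 -0.975; 0 0.055 0 0 -0.975; 0 0.055 0 0 -0.975; 0 0.055 0 0 -0.975"

```text
time_s: 6.02
tcp_pos: [0.7233, 0.0882, 0.3321]
ee_rot: [[-0.998, 0.057, 0.0], [0.057, 0.998, 0.016], [0.001, 0.016, -1.0]]
ft_force: [0.2, 0.1, 1.0]
opening: -0.0001
grasp_force: 0.0
```

```bash
cat > h.py <<'E'
from bench import r, eyes
import numpy as np
H=np.array([.6745,.0905,.127]); a=-.055; bx=np.array([np.cos(a),np.sin(a),0])
def plan(ts,d=.118):
    s=r.state();print(s["tcp_pos"].round(4) if hasattr(s["tcp_pos"],"round") else s["tcp_pos"],np.round(s["ee_rot"],3).tolist(),np.round(s["joint_pos"],2),np.round(s["ft_force"],2))
    for t in ts:
        C=H+bx*(-d*np.cos(t)+.008*np.sin(t)+.011)+[0,0,d*np.sin(t)+.008*np.cos(t)]
        print(round(t,2),(np.array(s["ee_rot"]).T@(C-s["tcp_pos"])/.4).round(3))
E
python3 -c "
from h import *
plan(np.arange(1.6,-.01,-.1))"
```

```text
[0.7233 0.0882 0.3321] [[-0.998, 0.057, 0.0], [0.057, 0.998, 0.016], [0.001, 0.016, -1.0]] [0.01 0.68 0.63 1.52 0.02 0.07] [0.16 0.08 1.  ]
1.6 [ 0.066 -0.004  0.218]
1.5 [ 0.095 -0.005  0.217]
1.4 [ 0.125 -0.005  0.219]
1.3 [ 0.154 -0.005  0.223]
1.2 [ 0.183 -0.005  0.231]
1.1 [ 0.211 -0.005  0.241]
1.0 [ 0.237 -0.005  0.254]
0.9 [ 0.262 -0.006  0.269]
0.8 [ 0.286 -0.006  0.287]
0.7 [ 0.307 -0.006  0.307]
0.6 [ 0.327 -0.007  0.33 ]
0.5 [ 0.344 -0.007  0.354]
0.4 [ 0.358 -0.007  0.379]
0.3 [ 0.37  -0.008  0.406]
0.2 [ 0.38  -0.008  0.435]
0.1 [ 0.386 -0.009  0.463]
-0.0 [ 0.389 -0.009  0.493]
```

carry_out --moves "0 0 -0.005 0.07 0; 0 0 -0.005 0.15 0; 0 0 -0.005 0.218 0; 0 0.03 -0.005 0.218 0; 0 0.05 -0.005 0.218 0; 0 0.066 -0.005 0.218 0; 0 0.08 -0.005 0.217 0; 0 0.095 -0.005 0.217 0; 0 0.11 -0.005 0.218 0; 0 0.125 -0.005 0.219 0; 0 0.14 -0.005 0.221 0; 0 0.154 -0.005 0.223 0; 0 0.168 -0.005 0.227 0; 0 0.183 -0.005 0.231 0; 0 0.197 -0.005 0.236 0; 0 0.211 -0.005 0.241 0; 0 0.224 -0.005 0.247 0; 0 0.237 -0.005 0.254 0"

```text
time_s: 7.52
tcp_pos: [0.628, 0.0933, 0.2298]
ee_rot: [[-0.999, 0.055, -0.0], [0.055, 0.998, 0.016], [0.001, 0.016, -1.0]]
ft_force: [1.1, 0.5, 1.3]
opening: 0.0001
grasp_force: 0.9
```

```bash
python3 -c "
from h import *
import cv2
im=eyes.get_image('side'); cv2.imwrite('pics/side2.png',cv2.resize(im['color'][60:300,160:480,::-1],None,fx=2,fy=2))
print([(np.round(d['centre'],3),d['p']) for d in eyes.mark_of('lid_edge','side')])
plan(np.arange(1.,-.06,-.05))"
```

```text
[(array([0.61 , 0.095, 0.242]), 0.92)]
[0.6271 0.0934 0.2293] [[-0.999, 0.055, -0.002], [0.055, 0.998, 0.016], [0.003, 0.016, -1.0]] [0.02 0.49 0.05 1.13 0.02 0.08] [-0.38 -0.34  0.25]
1.0 [-0.004 -0.001 -0.003]
0.95 [ 0.009 -0.001  0.004]
0.9 [ 0.022 -0.001  0.012]
0.85 [ 0.033 -0.001  0.021]
0.8 [ 0.045 -0.001  0.03 ]
0.75 [ 0.056 -0.001  0.04 ]
0.7 [ 0.066 -0.001  0.051]
0.65 [ 0.076 -0.002  0.061]
0.6 [ 0.086 -0.002  0.073]
0.55 [ 0.095 -0.002  0.085]
0.5 [ 0.103 -0.002  0.097]
0.45 [ 0.11  -0.002  0.11 ]
0.4 [ 0.117 -0.003  0.123]
0.35 [ 0.124 -0.003  0.136]
0.3 [ 0.129 -0.003  0.15 ]
0.25 [ 0.134 -0.003  0.164]
0.2 [ 0.138 -0.003  0.178]
0.15 [ 0.142 -0.004  0.192]
0.1 [ 0.145 -0.004  0.207]
0.05 [ 0.147 -0.004  0.221]
-0.0 [ 0.148 -0.004  0.236]
-0.05 [ 0.149 -0.005  0.251]
```

View pics/side2.png

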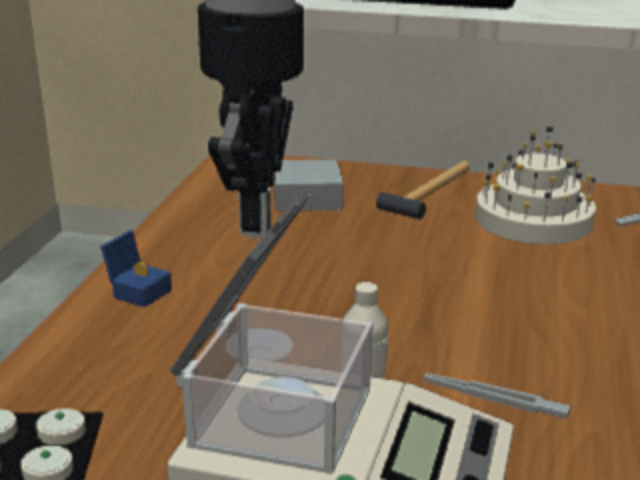

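The fingertip (crop (255,230)) is pushing the lid down near its front edge; lid is at about 1 rad. I'll continue on the arc.

carry_out --moves "0 0.009 -0.001 0.004 0; 0 0.022 -0.001 0.012 0; 0 0.033 -0.001 0.021 0; 0 0.045 -0.001 0.03 0; 0 0.056 -0.001 0.04 0; 0 0.066 -0.001 0.051 0; 0 0.076 -0.002 0.061 0; 0 0.086 -0.002 0.073 0; 0 0.095 -0.002 0.085 0; 0 0.103 -0.002 0.097 0; 0 0.11 -0.002 0.11 0; 0 0.117 -0.003 0.123 0; 0 0.124 -0.003 0.136 0; 0 0.129 -0.003 0.15 0; 0 0.134 -0.003 0.164 0; 0 0.138 -0.003 0.178 0; 0 0.142 -0.004 0.192 0; 0 0.145 -0.004 0.202 0; 0 0.147 -0.004 0.212 0; 0 0.148 -0.004 0.22 0"

```text
time_s: 9.28
tcp_pos: [0.5696, 0.0963, 0.1417]
ee_rot: [[-0.999, 0.055, 0.0], [0.055, 0.998, 0.016], [0.001, 0.016, -1.0]]
ft_force: [0.4, -0.2, 1.5]
opening: 0.0003
grasp_force: 0.6
```

```bash
python3 -c "
from h import *
plan([.1,.05,0,-.05])"
```

```text
[0.5696 0.0963 0.1417] [[-0.999, 0.055, 0.0], [0.055, 0.998, 0.016], [0.001, 0.016, -1.0]] [ 0.03  0.45 -0.25  0.87  0.02  0.09] [ 0.44 -0.15  1.54]
0.1 [ 0.001  0.    -0.013]
0.05 [ 0.004 -0.     0.002]
0 [ 0.005 -0.     0.017]
-0.05 [ 0.006 -0.     0.032]
```

carry_out --moves "0 0.003 0 0.004 0; 0 0.004 0 0.008 0; 0 0.005 0 0.012 0; 0 0.005 0 0.014 0; 0 0.005 0 0.015 0; 0 0.005 0 0.015 0"

```text
time_s: 9.78
tcp_pos: [0.5675, 0.0965, 0.1361]
ee_rot: [[-0.999, 0.055, -0.0], [0.055, 0.998, 0.016], [0.001, 0.016, -1.0]]
ft_force: [0.5, -0.6, 0.8]
opening: 0.0002
grasp_force: 0.3
```

carry_out --moves "0 0 0 0.002 0; 0 0 0 0.004 0; 0 0 0 0.004 0"

```text
time_s: 10.03
tcp_pos: [0.5676, 0.0965, 0.1359]
ee_rot: [[-0.999, 0.055, 0.001], [0.055, 0.998, 0.016], [0.0, 0.016, -1.0]]
ft_force: [-2.2, 0.2, 10.7]
opening: -0.0003
grasp_force: 5.0
```

Lid is firmly shut (10.7 N reaction at 136 mm). I'll lift off and move over the tare key.

carry_out --moves "0 0 0 -0.06 0; 0 0 0 -0.1 0; 0 0.1 -0.033 -0.1 0; 0 0.2 -0.066 -0.1 0; 0 0.29 -0.098 -0.1 0; 0 0.328 -0.11 -0.1 0; 0 0.328 -0.11 0 0; 0 0.328 -0.11 0.08 0; 0 0.328 -0.11 0.13 0; 0 0.328 -0.11 0.16 0; 0 0.328 -0.11 0.175 0; 0 0.328 -0.11 0.175 0"

```text
time_s: 11.03
tcp_pos: [0.4328, 0.061, 0.0628]
ee_rot: [[-0.998, 0.055, -0.003], [0.055, 0.998, 0.016], [0.004, 0.016, -1.0]]
ft_force: [0.8, -0.5, 1.0]
opening: -0.0003
grasp_force: 0.0
```

```bash
python3 -c "
from h import *
import cv2
s=r.state();print(s['tcp_pos'],s['ft_force'])
im=eyes.get_image('side'); cv2.imwrite('pics/side3.png',cv2.resize(im['color'][200:380,220:460,::-1],None,fx=3.2,fy=3.2))
for q in ('lid_edge','lid_hinge','tare_key_top','unit_key_top','power_key_top','dish'): print(q,[(np.round(d['centre'],3),d['p']) for d in eyes.mark_of(q,'side')])
im=eyes.get_image('top'); cv2.imwrite('pics/top3.png',cv2.resize(im['color'][120:330,230:430,::-1],None,fx=2.8,fy=2.8))
for q in ('lid_edge','tare_key_top'): print(q,[(np.round(d['centre'],3),d['p']) for d in eyes.mark_of(q,'top')])
"
```

```text
[0.43281996 0.06097639 0.0628432 ] [ 0.77836142 -0.49942533  0.98660289]
lid_edge [(array([0.538, 0.1  , 0.133]), 0.75), (array([0.439, 0.16 , 0.04 ]), 0.57), (array([ 0.567, -0.08 , -0.001]), 0.39)]
lid_hinge [(array([0.672, 0.092, 0.127]), 0.59)]
tare_key_top [(array([0.435, 0.064, 0.046]), 0.5)]
unit_key_top [(array([0.433, 0.125, 0.043]), 0.5)]
power_key_top [(array([0.439, 0.166, 0.04 ]), 0.56), (array([0.539, 0.099, 0.133]), 0.16)]
dish [(array([0.672, 0.265, 0.   ]), 0.85)]
lid_edge [(array([0.54 , 0.101, 0.133]), 0.79)]
tare_key_top []
```

View pics/side3.png

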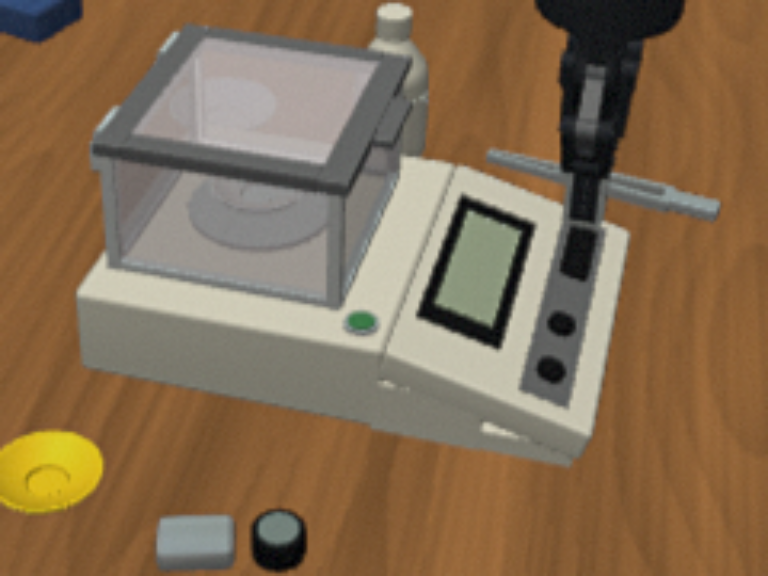

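The lid lies flat on the shield, and the fingertip is right above the tare bar (crop (580,225)), well away from the round keys.

carry_out --moves "0 0.003 0 0.02 0; 0 0.003 0 0.035 0; 0 0.003 0 0.042 0; 0 0.003 0 0.046 0; 0 0.003 0 0.046 0"

```text
time_s: 11.95
tcp_pos: [0.4322, 0.0613, 0.0449]
ee_rot: [[-0.998, 0.055, -0.002], [0.055, 0.998, 0.016], [0.002, 0.016, -1.0]]
ft_force: [-1.0, -0.0, 0.7]
opening: -0.0001
grasp_force: 0.4
```

carry_out --moves "0 0 0 0.003 0; 0 0 0 0.005 0; 0 0 0 0.005 0"

```text
time_s: 12.2
tcp_pos: [0.4328, 0.0613, 0.0436]
ee_rot: [[-0.999, 0.055, -0.0], [0.055, 0.998, 0.016], [0.001, 0.016, -1.0]]
ft_force: [-1.1, 0.1, 1.4]
opening: -0.0
grasp_force: 0.8
```

carry_out --moves "0 0 0 0.003 0; 0 0 0 0.005 0; 0 0 0 0.005 0"

```text
time_s: 12.45
tcp_pos: [0.4332, 0.0613, 0.0417]
ee_rot: [[-0.999, 0.055, 0.001], [0.055, 0.998, 0.016], [0.0, 0.016, -1.0]]
ft_force: [0.0, -0.8, 4.0]
opening: 0.0
grasp_force: 1.6
```

carry_out --moves "0 0 0 0.002 0; 0 0 0 0.003 0; 0 0 0 0.003 0"

```text
time_s: 12.7
tcp_pos: [0.4335, 0.0612, 0.0408]
ee_rot: [[-0.999, 0.055, 0.001], [0.055, 0.998, 0.016], [-0.0, 0.016, -1.0]]
ft_force: [-1.7, -1.0, 6.8]
opening: 0.0
grasp_force: 3.4
```

Force has passed the 4 N full-travel value, so the key is down. I'll lift off.

carry_out --moves "0 0 0 0.001 0; 0 0 0 -0.02 0; 0 0 0 -0.08 0; 0 0 0 -0.18 0; 0 0 0 -0.28 0; 0 0 0 -0.38 0; 0 0 0 -0.4 0; 0 0 0 -0.4 0"

```text
time_s: 13.37
tcp_pos: [0.4352, 0.0588, 0.2036]
ee_rot: [[-0.998, 0.055, 0.007], [0.055, 0.998, 0.016], [-0.006, 0.016, -1.0]]
ft_force: [-0.0, 0.0, -0.1]
opening: -0.0003
grasp_force: 0.0
```

```bash
python3 -c "
from h import *
import cv2
s=r.state();print(s['tcp_pos'],s['ft_force'])
im=eyes.get_image('side'); cv2.imwrite('pics/side4.png',cv2.resize(im['color'][200:380,220:460,::-1],None,fx=3.2,fy=3.2))
for q in ('lid_edge','tare_key_top','bottle','tweezers','loupe'): print(q,[(np.round(d['centre'],3),d['p']) for d in eyes.mark_of(q,'side')][:1])
"
```

```text
[0.43523034 0.0587506  0.20357011] [-0.01352597  0.02367974 -0.14123832]
lid_edge [(array([0.538, 0.1  , 0.133]), 0.56)]
tare_key_top [(array([0.435, 0.061, 0.041]), 0.44)]
bottle [(array([ 0.566, -0.079, -0.002]), 0.64)]
tweezers [(array([ 0.431, -0.073,  0.002]), 0.67)]
loupe [(array([0.674, 0.092, 0.127]), 0.68)]
```

View pics/side4.png

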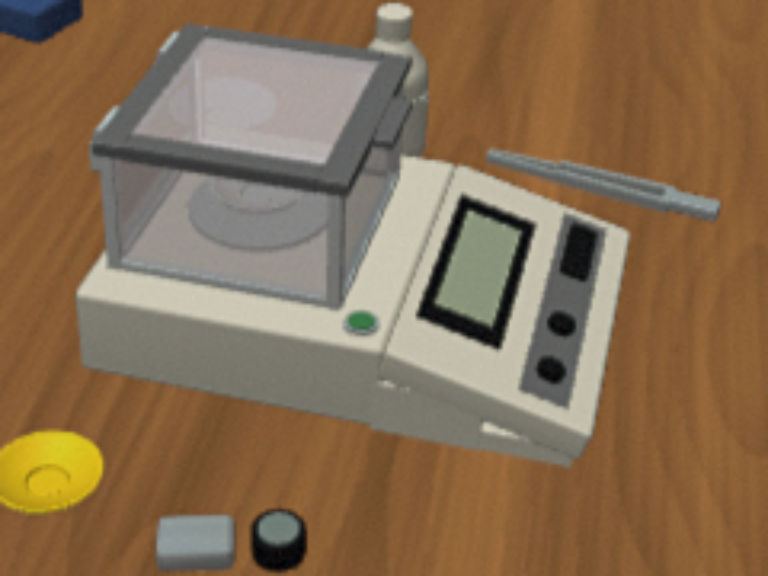

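The lid is still shut, the tare key is up again (crop (580,250)), and the tweezers, bottle and loupe are where they were. The dish still stands on the pan.

```bash
python3 -c "
from bench import r
print(r.job_done())"
```

```text
the job is handed in; nothing more can be done
None
```

The job is handed in: the lid is fully shut, the tare key was pressed and sprang back, and nothing else looked moved in the last picture (13.4 s used).

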